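Take the left-hand clamp nut off the bench grinder

TASK

The worn wheel on the small bench grinder is to be changed. Its clamp nut has a left-hand thread: turn it clockwise (seen from above), feeling that it eases, until the thread lets go, then lift it off without forcing the thread and set it down gently in the parts tray. Leave the other things on the bench where they are.

Things in the scene. Friction and masses are not known exactly. Their poses are not given: they have to be found in the camera images.
- nut_grip (a point): Plain steel clamp nut, 200 g: below, a round skirt 42 mm across, 25 mm tall; on top an upright flat bar to hold it by, 60 mm long (nut's x), 14 mm wide (y), 28 mm tall. This point is on the nut's axis in the bar, 16 mm above the skirt's top, 12 mm below the bar's top, 41 mm above the nut's underside; z is up. Screwed on, this point is 126 to 131 mm above the table.
- nut: The same nut at its underside, on its axis. Coarse left-hand thread: rises 2.2 mm per rad clockwise, pushed up by a spring washer (5 to 15 N). It lets go after 0.15 to 1.55 rad clockwise, unseen; then it lifts with its weight alone, but only over the next 0.25 rad or so; turned farther it catches again or jams. Once free it must rise 20 mm to clear the spindle.
- machine: Bench grinder, fixed to the table: grey housing 220 mm (x) by 170 mm (y), 60 mm tall, a level round wheel 112 mm across on top, its face 82 mm above the table. The locked spindle stands on the vertical axis through this origin (housing's centre, on the table). While the thread holds, a pull up on the nut meets a hard stop within 4 mm (5 N shows it); over 50 N spoils the thread.
- tray: Open aluminium parts tray, fixed, 170 mm (x) by 130 mm (y) outside, walls 4 mm thick and 28 mm tall, floor 4 mm thick. This origin is its centre, on the table; axes along its sides.
- rock_mid (a point): Fossil lump, loose, about 105 mm across and 53 mm tall; this point is 25 mm above the table. Leave alone.
- glue_jar_mid (a point): Glass jar, loose, 60 mm across and 85 mm tall; this point is half-way up. Leave alone.
- cup_mid (a point): White cup, loose, 72 mm across and 85 mm tall; this point is half-way up. Leave alone.
Things that resemble listed ones, but are neither listed nor needed, are in the scene too. Several things look just like the tray: the one meant starts farthest from the robot's base. Leave any red look-alike of the nut alone.

How it is judged (in metres and radians):
On the way:
1. the nut is off the spindle: lifted at least 25 mm (z of nut_grip in the frame of machine above 0.155 m), for 0.1 s.
At the end, for the whole second after the job is handed in: The nut lies or stands at rest on the floor of the parts tray, its grip point within the tray's walls and at most 50 mm above the table; the lump, jar and cup are within 30 mm of where they were (x of nut_grip in the frame of tray between -0.075 and 0.075 m and y of nut_grip in the frame of tray between -0.055 and 0.055 m and z of nut_grip in the frame of tray below 0.05 m and distance of each of rock_mid, glue_jar_mid, cup_mid from where it was at the start of the episode below 0.03 m and linear speed of nut below 0.02 m/s); the robot touches nothing.
It fails at once if the thread is forced: more than 50 N between nut and grinder (contact force between nut and machine above 50 N).
It fails at once if the nut is dropped or pressed into the tray (contact force between nut and tray above 50 N).
It fails at once if a bystander is pushed more than 30 mm (distance of any of rock_mid, glue_jar_mid, cup_mid from where it was at the start of the episode above 0.03 m).
It also fails if it takes over 72 s, if anything falls off the work surface, if the arm or the gripper's body presses on something with over 40 N, if the wrist force passes 120 N, or if a joint passes its speed limit or range.

ROBOT

A 6-joint arm with a two-finger parallel gripper is mounted at the origin on the work surface. World frame = base frame: x ahead of the robot, y to its left, z up, the work surface at z = 0. Lengths are in mm, angles in rad, forces in N, time in s.
With the tool pointing down it reaches from about 375 to 900 mm from the base axis. Payload 3.1 kg.
Tool frame: the origin (TCP) lies between the finger pads; the fingertips stand robot.tip_reach ahead of it and the grasp point (between the pads) lies 2 mm behind it (robot.tip_reach is the distance from the TCP to the fingertips, in mm); z points along the fingers, y is the line along which they close (so a half turn about z gives the same grasp; the last joint's range is limited). The gripper opens to 87 mm and grips with 3 to 60 N. Pads are 19 mm wide; open, the fingers measure 117 mm over their backs; the gripper's body (75 mm by 190 mm) begins 51 mm behind the grasp point.
Start: joints at [0.985, 0.527, 1.433, -0, 1.181, -0.178], TCP at [247.827, 573.741, 239.548] pointing down, gripper open.
Joint ranges: [-3.08, 3.08], [-0.75, 2.2], [0.22, 2.44], [-1.43, 4.57], [0, 2.65], [-2.85, 2.85]. Speed limits (rad/s): [2.79, 2.79, 3.14, 3.14, 3.14, 3.14].

INTERFACE

Orientations are given as a unit quaternion [w, x, y, z].
In Python, from station import robot, read_camera, get_calibration, workorder gives the robot as it stands.
- The arm moves only by the shell command python3 -m handwheel 'ROWS' [FORCE]. ROWS is JSON, a list of rows, each an object of numbers: "x", "y", "z": the shift along the tool's x, y, z in mm; "rx", "ry", "rz": the turn, a rotation vector about the tool's x, y, z in rad; "jaw": the closure, from 0 (fully open) to 1 (shut). A call has 1 to 8 rows; each row is the pose to reach, as a shift and turn from the pose commanded when the call began, along the tool's axes at that moment; what a row does not reach only later rows make up. A row lasts 1/12 s, in which the tool goes at most 41.7 mm and 7.16 degrees, less where a joint would pass 70% of its speed; a pose out of reach is approached as far as the arm can. A call with a gripper value outside its range is refused whole. The fingers move at their own pace and stop on an object; FORCE is the grip in N (left out, the last holds). Time passes only in rows, so rows that repeat a pose let the fingers close. It gives the time, the measured TCP pose, the force, the opening and the grip force at its end, in the units of the state.
- robot.read_state(): the state, without advancing time (a new reading comes with each control period).
- read_camera(name): name is "scene" or "top" or "wrist"; returns the picture (480x640x3 uint8, red, green, blue); there is no depth.
- get_calibration(name): a dict with "intrinsics" (3x3 intrinsics, pixels), "view" (4x4, takes a point from world to camera coordinates). Camera axes: x right, y up, looking along -z (the intrinsics and any distortion apply to the point x, -y, -z); pixel columns grow to the right and rows downward; lengths in mm; the calibration is good to about 2 mm. The wrist camera is an equidistant fisheye: a pixel r from the principal point sees the ray r / f radians off the axis. A picture is of the moment at which its call begins: read the wrist's pose just before it. get_calibration takes no time and is no camera call; for the wrist camera it gives the pose at the moment of the call.
- workorder.close_job(): hands the job in; it is judged then, once.
The state is a dict: "t": time; "q": joint angles; "joint_vel": joint speeds; "joint_torque": joint torques, N m; "tool_pos": TCP position; "orientation": TCP orientation; "force": force on the tool from outside, world axes, zero at the start; "wrist_torque": the same for the moment, N m; "opening": opening from 0.0 (shut) to 1.0 (fully open); "grasp_force": force on a finger pad.
Only numpy, scipy, OpenCV 4.12 (cv2) and the standard library are available. Lean on these libraries where they do the work, as an engineer would, in place of code of your own. Each camera call takes 0.05 s, during which the arm holds its last target. There are 200 camera calls.

## Working session

There is one attempt and no reset: what is moved stays moved. The work goes in short steps, Python scripts to look and compute and a shell command to move; the robot and the scene stay as the last step left them, time stands still between calls to the robot, and variables do not carry over. Pictures are saved under pics/ and viewed, at most 10 in all, crops included, and the job is handed in when it is done.

```bash
ls; mkdir -p pics; python3 - <<'E'
from station import robot, read_camera, get_calibration
import cv2
for n in ("scene","top"):
    cv2.imwrite(f"pics/{n}0.png", read_camera(n)[:,:,::-1]); c=get_calibration(n); print(n,c)
print(robot.read_state(), robot.tip_reach)
E
```

```text
pics
scene {'intrinsics': array([[488.89765453,   0.        , 325.90300731],
       [  0.        , 488.89765453, 241.75891524],
       [  0.        ,   0.        ,   1.        ]]), 'view': array([[ 4.03225567e-02,  9.98969236e-01, -2.08460431e-02,
         4.52561472e+01],
       [-4.96768204e-01,  3.81447313e-02,  8.67044596e-01,
         1.44983278e+02],
       [ 8.66946044e-01, -2.46058034e-02,  4.97794246e-01,
        -1.53220827e+03],
       [ 0.00000000e+00,  0.00000000e+00,  0.00000000e+00,
         1.00000000e+00]])}
top {'intrinsics': array([[451.30273152,   0.        , 321.47294708],
       [  0.        , 451.30273152, 241.84691293],
       [  0.        ,   0.        ,   1.        ]]), 'view': array([[-2.15017662e-02, -9.99754259e-01, -5.39401570e-03,
        -4.41425758e+01],
       [ 9.95591131e-01, -2.19043161e-02,  9.12058176e-02,
        -4.97518003e+02],
       [-9.13015569e-02, -3.40914803e-03,  9.95817455e-01,
        -1.19411189e+03],
       [ 0.00000000e+00,  0.00000000e+00,  0.00000000e+00,
         1.00000000e+00]])}
{'t': 0.1, 'q': array([ 9.84529121e-01,  5.28350653e-01,  1.43376328e+00, -1.27391840e-06,
        1.18138070e+00, -1.78508538e-01]), 'joint_vel': array([ 8.33210066e-04, -3.07793556e-03, -2.17029339e-03,  1.93758641e-03,
        1.12745703e-03,  5.78366328e-05]), 'joint_torque': array([-3.31436822e-04, -4.40985739e+01, -1.77150697e+01,  6.35159668e-02,
        5.33235376e-02, -3.63819481e-05]), 'tool_pos': array([247.47804156, 573.24653761, 238.68676335]), 'orientation': array([-3.54303963e-04,  2.02469503e-01,  9.79288107e-01, -8.82528145e-04]), 'force': array([-0.14323046,  0.40789703, -0.10832037]), 'wrist_torque': array([ 0.00789038, -0.06077277, -0.04186491]), 'grasp_force': 0.0, 'opening': 1.000096070384812} 17.0
```

View pics/scene0.png

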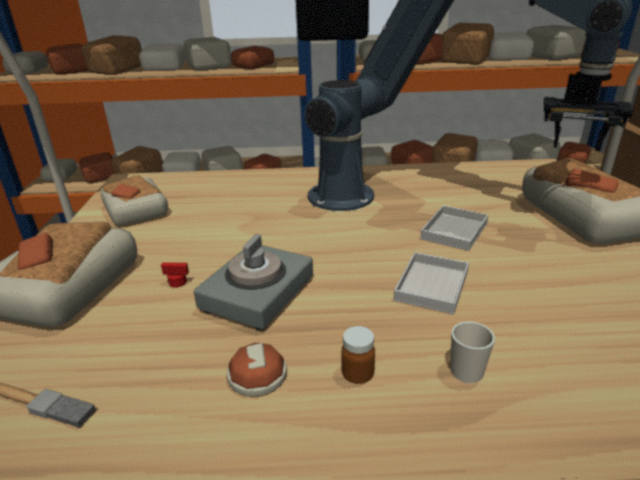

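View pics/top0.png

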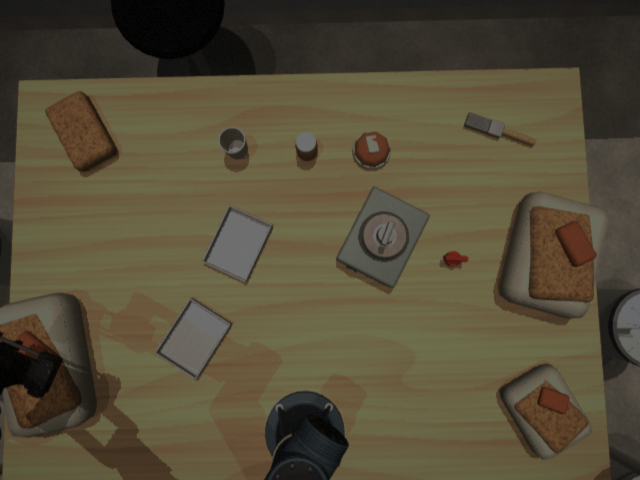

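The pictures show the nut on the grinder at top (385,236) / scene (253,250), the red look-alike at top (453,259), and two trays. The farther tray, the one meant, is at top (238,245). The cup, jar and lump are at top (233,143), (306,146) and (372,150).

```bash
cat > h.py <<'E'
import numpy as np, cv2
from station import robot, read_camera, get_calibration
def ray(n,u,v):
    c=get_calibration(n);K=c["intrinsics"];V=c["view"]
    d=np.array([(u-K[0,2])/K[0,0],(v-K[1,2])/K[1,1],1.])
    if n=="wrist":
        r=np.hypot(d[0],d[1]);d=np.array([d[0]/r*np.sin(r),d[1]/r*np.sin(r),np.cos(r)])
    d=d*[1,-1,-1]; R=V[:3,:3]; return -R.T@V[:3,3], R.T@d
def at(n,u,v,z):
    o,d=ray(n,u,v); return (o+d*(z-o[2])/d[2]).round(1)
E
python3 - <<'E'
from h import *
a=cv2.imread("pics/top0.png")[180:296,325:441]; b=cv2.imread("pics/scene0.png")[225:335,190:320]
c=np.hstack([cv2.resize(a,(400,400),interpolation=cv2.INTER_CUBIC),cv2.resize(b,(400,400),interpolation=cv2.INTER_CUBIC)])
cv2.imwrite("pics/crop0.png",c)
print("nut",at("top",385,236,128),"wheel",at("top",385,237,82))
for p in [(238,245)]: print("tray",at("top",*p,28))
for p in [(232,208),(272,222),(245,282),(205,263)]: print(at("top",*p,28))
for p in [(376,187),(429,215),(391,287),(338,262)]: print(at("top",*p,60))
for p in [(233,143),(306,146),(372,150)]: print(at("top",*p,50))
E
```

```text
nut [ 497.8 -212.   128. ] wheel [ 499.9 -218.3   82. ]
tray [492.4 169.3  28. ]
[593.2 185.1  28. ]
[552.6  77.2  28. ]
[393.  151.1  28. ]
[446.  257.9  28. ]
[ 635.2 -202.2   60. ]
[ 557.5 -338.7   60. ]
[ 371.8 -232.4   60. ]
[439.4 -96.9  60. ]
[766.3 177.3  50. ]
[753.5 -19.   50. ]
[ 738.4 -195.9   50. ]
```

View pics/crop0.png

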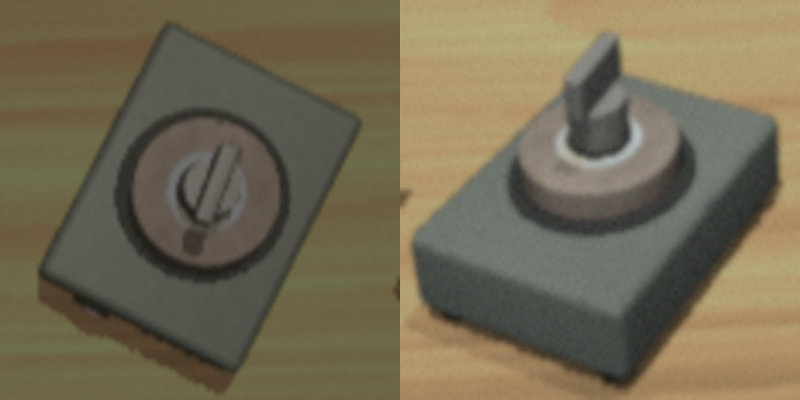

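The bar runs about -0.29 rad from world x, and the housing centre is near (501,-217). I'm moving above it with the wrist yaw set to leave clockwise room.

```bash
for i in 1 2 ; do :; done
python3 -m handwheel '[{"x":-26,"y":-30},{"x":-52,"y":-59},{"x":-78,"y":-89},{"x":-104,"y":-119},{"x":-130,"y":-149},{"x":-156,"y":-178},{"x":-182,"y":-208},{"x":-182,"y":-208}]'
python3 -m handwheel '[{"x":-26,"y":-30},{"x":-52,"y":-59},{"x":-78,"y":-89},{"x":-104,"y":-119},{"x":-130,"y":-149},{"x":-156,"y":-178},{"x":-182,"y":-208},{"x":-182,"y":-208}]'
python3 -m handwheel '[{"x":-26,"y":-30},{"x":-52,"y":-59},{"x":-78,"y":-89},{"x":-104,"y":-119},{"x":-130,"y":-149},{"x":-156,"y":-178},{"x":-182,"y":-208,"rz":-0.118},{"x":-182,"y":-208,"rz":-0.118}]'
python3 - <<'E'
from h import *
print(robot.read_state()); c=get_calibration("wrist"); print(c)
im=read_camera("wrist")[:,:,::-1]; cv2.imwrite("pics/w1.png",im)
E
```

```text
{'t': 0.1, 'q': array([ 9.84529121e-01,  5.28350653e-01,  1.43376328e+00, -1.27391840e-06,
        1.18138070e+00, -1.78508538e-01]), 'joint_vel': array([ 8.33210066e-04, -3.07793556e-03, -2.17029339e-03,  1.93758641e-03,
        1.12745703e-03,  5.78366328e-05]), 'joint_torque': array([-3.31436822e-04, -4.40985739e+01, -1.77150697e+01,  6.35159668e-02,
        5.33235376e-02, -3.63819481e-05]), 'tool_pos': array([247.47804156, 573.24653761, 238.68676335]), 'orientation': array([-3.54303963e-04,  2.02469503e-01,  9.79288107e-01, -8.82528145e-04]), 'force': array([-0.14323046,  0.40789703, -0.10832037]), 'wrist_torque': array([ 0.00789038, -0.06077277, -0.04186491]), 'grasp_force': 0.0, 'opening': 1.000096070384812}
{'intrinsics': array([[371.64829954,   0.        , 325.31026433],
       [  0.        , 371.64829954, 230.67738245],
       [  0.        ,   0.        ,   1.        ]]), 'view': array([[ 3.96553102e-01,  9.18010702e-01, -1.40988094e-03,
        -6.25502553e+02],
       [-8.86403479e-01,  3.82499291e-01, -2.60735816e-01,
         3.04860956e+01],
       [-2.38818991e-01,  1.04645320e-01,  9.65409160e-01,
        -3.89956051e+02],
       [ 0.00000000e+00,  0.00000000e+00,  0.00000000e+00,
         1.00000000e+00]])}invalid input
invalid input
invalid input
```

View pics/w1.png

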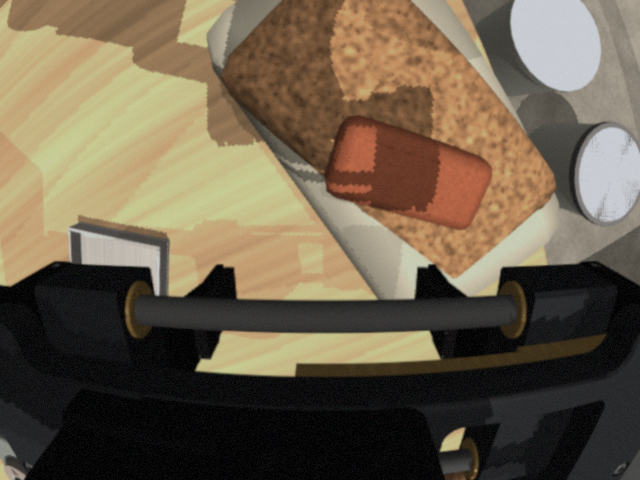

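The move was refused, so this view still shows the loaf at the start pose. I'm retrying with every field given in each row.

```bash
python3 -m handwheel '[{"x":-26,"y":-30,"z":0,"rx":0,"ry":0,"rz":0,"jaw":0},{"x":-52,"y":-59,"z":0,"rx":0,"ry":0,"rz":0,"jaw":0},{"x":-78,"y":-89,"z":0,"rx":0,"ry":0,"rz":0,"jaw":0},{"x":-104,"y":-119,"z":0,"rx":0,"ry":0,"rz":0,"jaw":0},{"x":-130,"y":-149,"z":0,"rx":0,"ry":0,"rz":0,"jaw":0},{"x":-156,"y":-178,"z":0,"rx":0,"ry":0,"rz":0,"jaw":0},{"x":-182,"y":-208,"z":0,"rx":0,"ry":0,"rz":0,"jaw":0},{"x":-182,"y":-208,"z":0,"rx":0,"ry":0,"rz":0,"jaw":0}]'
```

```text
t: 0.82
tool_pos: [333.4, 305.1, 239.2]
orientation: [-0.0, 0.205, 0.979, -0.002]
force: [-0.3, 0.5, -0.2]
opening: 0.998
grasp_force: 0.0
```

```bash
python3 -m handwheel '[{"x":-26,"y":-30,"z":0,"rx":0,"ry":0,"rz":0,"jaw":0},{"x":-52,"y":-59,"z":0,"rx":0,"ry":0,"rz":0,"jaw":0},{"x":-78,"y":-89,"z":0,"rx":0,"ry":0,"rz":0,"jaw":0},{"x":-104,"y":-119,"z":0,"rx":0,"ry":0,"rz":0,"jaw":0},{"x":-130,"y":-149,"z":0,"rx":0,"ry":0,"rz":0,"jaw":0},{"x":-156,"y":-178,"z":0,"rx":0,"ry":0,"rz":0,"jaw":0},{"x":-182,"y":-208,"z":0,"rx":0,"ry":0,"rz":0,"jaw":0},{"x":-182,"y":-208,"z":0,"rx":0,"ry":0,"rz":0,"jaw":0}]'
python3 -m handwheel '[{"x":-26,"y":-30,"z":0,"rx":0,"ry":0,"rz":0,"jaw":0},{"x":-52,"y":-59,"z":0,"rx":0,"ry":0,"rz":0,"jaw":0},{"x":-78,"y":-89,"z":0,"rx":0,"ry":0,"rz":0,"jaw":0},{"x":-104,"y":-119,"z":0,"rx":0,"ry":0,"rz":0,"jaw":0},{"x":-130,"y":-149,"z":0,"rx":0,"ry":0,"rz":0,"jaw":0},{"x":-156,"y":-178,"z":0,"rx":0,"ry":0,"rz":-0.118,"jaw":0},{"x":-182,"y":-208,"z":0,"rx":0,"ry":0,"rz":-0.118,"jaw":0},{"x":-182,"y":-208,"z":0,"rx":0,"ry":0,"rz":-0.118,"jaw":0}]'
python3 - <<'E'
from h import *
s=robot.read_state();print(s["q"].round(3),s["tool_pos"],s["orientation"])
cv2.imwrite("pics/w2.png",read_camera("wrist")[:,:,::-1])
np.save("w2.npy",get_calibration("wrist")["view"])
E
```

```text
t: 1.48
tool_pos: [421.0, 41.6, 240.0]
orientation: [0.003, 0.206, 0.979, -0.001]
force: [0.3, 0.7, 0.4]
opening: 0.998
grasp_force: 0.0
t: 2.15
tool_pos: [505.3, -222.8, 239.8]
orientation: [0.003, 0.147, 0.989, -0.003]
force: [1.3, 0.4, -0.2]
opening: 1.001
grasp_force: 0.0
[-0.617  0.426  1.622 -0.002  1.085 -1.892] [ 505.32586552 -222.77775896  239.81715528] [ 0.00318689  0.14653788  0.98919621 -0.00271036]
```

View pics/w2.png

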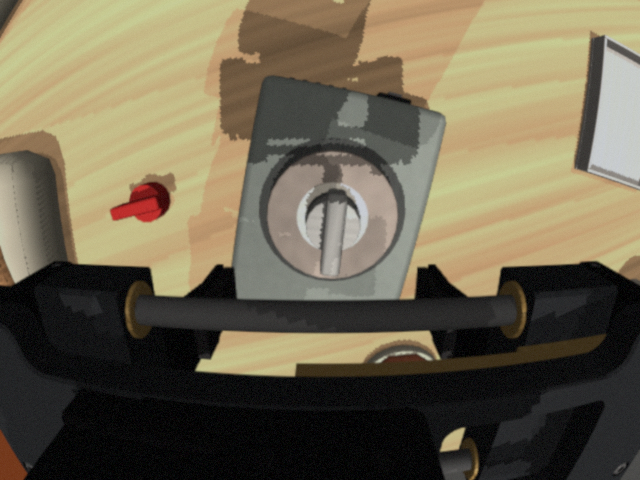

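The wrist view shows the bar's top running from about (336,191) to (331,276), wheel centre about (333,215), all in front of the open jaws.

```bash
python3 - <<'E'
from h import *
s=robot.read_state()
from scipy.spatial.transform import Rotation as R
q=s["orientation"];M=R.from_quat([q[1],q[2],q[3],q[0]]).as_matrix()
print("tool x yaw",np.arctan2(M[1,0],M[0,0]),"tilt",M[:,2].round(4))
for z in (140,):
    a=at("wrist",336,191,z);b=at("wrist",331,276,z);d=a-b
    print(a,b,(a+b)/2,np.linalg.norm(d),np.arctan2(d[1],d[0]))
print("wheel",at("wrist",332,214,82), "axis wheel top cam",at("top",385,237,82))
A=at("top",392.3,222,140);B=at("top",386.5,243.2,140);d=A-B
print(A,B,(A+B)/2,np.linalg.norm(d),np.arctan2(d[1],d[0]))
for c in ((500,-218,128),(501,-216,128)): print(M.T@(np.array(c)-s["tool_pos"]))
# bar edges by gradient
g=cv2.cvtColor(cv2.imread("pics/w2.png"),cv2.COLOR_BGR2GRAY)
for v in range(195,276,10): print(v,g[v,308:360:2])
E
```

```text
tool x yaw 2.8476854497522135 tilt [ 0.0019 -0.0015 -1.    ]
[ 474.2 -201.1  140. ] [ 531.3 -221.6  140. ] [ 502.75 -211.35  140.  ] 60.6684431974317 2.796905559142081
wheel [ 501.3 -210.9   82. ] axis wheel top cam [ 499.9 -218.3   82. ]
[ 530.5 -229.4  140. ] [ 478.9 -213.4  140. ] [ 504.7 -221.4  140. ] 54.02369850352716 -0.3006763914001274
[ 3.69384140e+00 -4.83688646e-03  1.11283635e+02]
[  3.31611124   2.19909563 111.28245715]
195 [185 132 123 123 112  91  56  41  38  45  52  67  71  72  71  70  70  70
  65  84 145 159 175 195 204 200]
205 [ 88  42  45  61 105 144 163 161  92  67 109 138 152 158 163 164 165 164
 142 123 140  81  54  51 113 195]
215 [112 168 175 177 179 178 180 172  89  91 125 150 160 166 169 173 170 153
 128 161 201 200 200 202 174  98]
225 [172 176 176 176 178 182 167  92  67 114 144 159 166 170 174 168 163 137
 134 183 188 185 185 187 188 182]
235 [169 174 177 179 180 165  94  70  92 127 156 167 172 173 168 162 144 120
 164 191 190 192 190 191 183 185]
245 [145 158 182 183 180 180 113  74 113 149 165 174 175 174 166 165 137 147
 185 189 192 181 180 155 141 142]
255 [146 146 145 144 147 146 128  98 138 163 170 172 171 166 162 142 116 141
 151 153 148 146 144 143 142 144]
265 [150 152 150 151 162 169 112 119 158 171 171 172 176 184 173 144 125 150
 149 146 148 152 146 145 144 146]
275 [ 89 103 128 149 167 173 176 161 155 155 156 163 161 158 140 138 145 148
 144 136 143 132 106  91  87  89]
```

The arm was still settling when I looked (7 mm overshoot). I'm letting it settle lower with a small yaw correction, then re-measuring.

```bash
python3 -m handwheel '[{"x":0,"y":0,"z":0,"rx":0,"ry":0,"rz":0.06,"jaw":0},{"x":0,"y":0,"z":15,"rx":0,"ry":0,"rz":0.06,"jaw":0},{"x":0,"y":0,"z":30,"rx":0,"ry":0,"rz":0.06,"jaw":0},{"x":0,"y":0,"z":30,"rx":0,"ry":0,"rz":0.06,"jaw":0},{"x":0,"y":0,"z":30,"rx":0,"ry":0,"rz":0.06,"jaw":0},{"x":0,"y":0,"z":30,"rx":0,"ry":0,"rz":0.06,"jaw":0},{"x":0,"y":0,"z":30,"rx":0,"ry":0,"rz":0.06,"jaw":0},{"x":0,"y":0,"z":30,"rx":0,"ry":0,"rz":0.06,"jaw":0}]'
python3 - <<'E'
from h import *
s=robot.read_state();print(s["q"].round(3),s["tool_pos"],s["joint_vel"].round(3),s["orientation"])
V=get_calibration("wrist")["view"]; im=read_camera("wrist")[:,:,::-1]; print(-V[:3,:3].T@V[:3,3])
print(np.abs(get_calibration("wrist")["view"]-V).max())
cv2.imwrite("pics/w3.png",im); cv2.imwrite("pics/w3c.png",cv2.resize(im[130:330,200:460],(780,600),interpolation=cv2.INTER_CUBIC))
E
```

```text
t: 2.87
tool_pos: [502.1, -215.5, 210.4]
orientation: [0.001, 0.174, 0.985, -0.0]
force: [0.5, -0.0, -0.1]
opening: 1.0
grasp_force: 0.0
[-0.61   0.459  1.663  0.     1.018 -1.832] [ 502.0547489  -215.53168598  210.42686935] [-0.005  0.003  0.001 -0.001 -0.001 -0.003] [ 7.31462097e-04  1.73806675e-01  9.84779466e-01 -3.27814986e-04]
[ 434.62597129 -189.38155707  355.16275249]
0.07425257685395081
```

View pics/w3c.png

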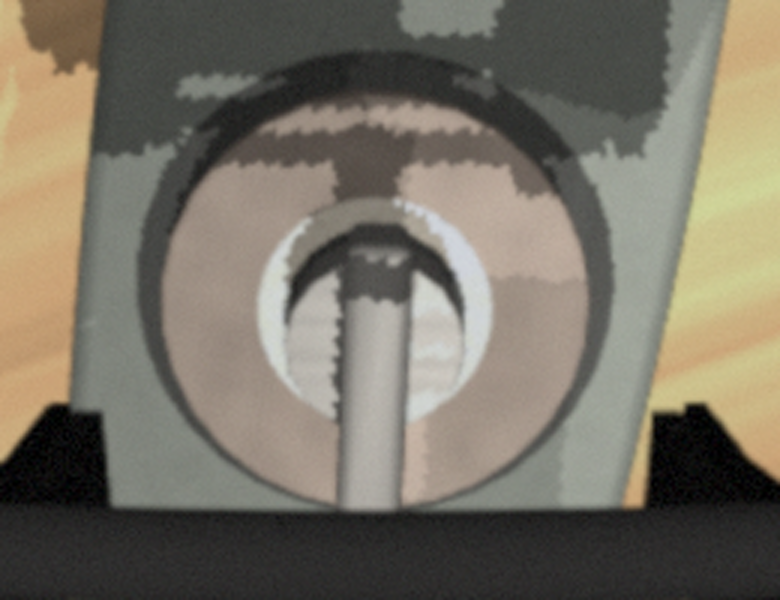

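The bar's centreline runs from crop (378,300) to (371,500). It sits midway between the fingers (inner edges at 105 and 650).

```bash
python3 - <<'E'
from h import *
f=lambda x,y,z: at("wrist",200+x/3,130+y/3,z)
a=f(379.5,250,140);b=f(371,500,140);d=a-b
print("bar far end",a,b,np.arctan2(d[1],d[0]))
print("wheel c", f(375,(92+510)/2,82), f(162,301,82),f(588,301,82))
u=np.array([np.cos(2.78),np.sin(2.78)]);print("bar centre",a[:2]-30*u)
E
```

```text
bar far end [ 479.8 -205.2  140. ] [ 530.1 -225.4  140. ] 2.7597159450295847
wheel c [ 504. -215.   82.] [ 485.3 -266.4   82. ] [ 522.8 -163.6   82. ]
bar centre [ 507.86003758 -215.81293036]
```

```bash
python3 -m handwheel '[{"x":-1,"y":0,"z":25,"rx":0,"ry":0,"rz":0.015,"jaw":0},{"x":-1,"y":0,"z":50,"rx":0,"ry":0,"rz":0.015,"jaw":0},{"x":-1,"y":0,"z":68,"rx":0,"ry":0,"rz":0.015,"jaw":0},{"x":-1,"y":0,"z":75,"rx":0,"ry":0,"rz":0.015,"jaw":0},{"x":-1,"y":0,"z":75,"rx":0,"ry":0,"rz":0.015,"jaw":0},{"x":-1,"y":0,"z":75,"rx":0,"ry":0,"rz":0.015,"jaw":0}]'
python3 -m handwheel '[{"x":0,"y":0,"z":0,"rx":0,"ry":0,"rz":0,"jaw":0.6},{"x":0,"y":0,"z":0,"rx":0,"ry":0,"rz":0,"jaw":0.7},{"x":0,"y":0,"z":0,"rx":0,"ry":0,"rz":0,"jaw":0.8},{"x":0,"y":0,"z":0,"rx":0,"ry":0,"rz":0,"jaw":1},{"x":0,"y":0,"z":0,"rx":0,"ry":0,"rz":0,"jaw":1},{"x":0,"y":0,"z":0,"rx":0,"ry":0,"rz":0,"jaw":1},{"x":0,"y":0,"z":0,"rx":0,"ry":0,"rz":0,"jaw":1},{"x":0,"y":0,"z":0,"rx":0,"ry":0,"rz":0,"jaw":1}]' 40
python3 -c "
from station import robot
s=robot.read_state();print(s['q'].round(3),s['wrist_torque'])"
```

```text
t: 3.42
tool_pos: [502.9, -216.2, 135.0]
orientation: [0.0, 0.181, 0.983, -0.0]
force: [-0.2, -0.1, 0.5]
opening: 1.0
grasp_force: 0.0
t: 4.08
tool_pos: [502.5, -216.0, 134.6]
orientation: [-0.0, 0.181, 0.983, 0.0]
force: [0.3, 0.5, 0.2]
opening: 0.479
grasp_force: 0.0
[-0.61   0.572  1.725 -0.     0.845 -1.816] [0.00838182 0.00909937 0.02527707]
```

```bash
python3 -m handwheel '[{"x":0,"y":0,"z":0,"rx":0,"ry":0,"rz":0,"jaw":1},{"x":0,"y":0,"z":0,"rx":0,"ry":0,"rz":0,"jaw":1},{"x":0,"y":0,"z":0,"rx":0,"ry":0,"rz":0,"jaw":1},{"x":0,"y":0,"z":0,"rx":0,"ry":0,"rz":0,"jaw":1},{"x":0,"y":0,"z":0,"rx":0,"ry":0,"rz":0,"jaw":1},{"x":0,"y":0,"z":0,"rx":0,"ry":0,"rz":0,"jaw":1}]'
python3 -c "
from station import robot
s=robot.read_state();print(s['q'].round(3),s['wrist_torque'])"
```

```text
t: 4.58
tool_pos: [502.5, -216.1, 134.5]
orientation: [-0.0, 0.181, 0.983, -0.0]
force: [-0.4, -0.2, -1.1]
opening: 0.161
grasp_force: 39.8
[-0.61   0.573  1.725 -0.     0.844 -1.816] [-0.11297583  0.04029891 -0.08136437]
```

Gripped with almost no side load. Now the first turn step, with rows at the end for settling.

```bash
python3 -m handwheel '[{"x":0,"y":0,"z":-0.13,"rx":0,"ry":0,"rz":0.06,"jaw":1},{"x":0,"y":0,"z":-0.26,"rx":0,"ry":0,"rz":0.12,"jaw":1},{"x":0,"y":0,"z":-0.26,"rx":0,"ry":0,"rz":0.12,"jaw":1},{"x":0,"y":0,"z":-0.26,"rx":0,"ry":0,"rz":0.12,"jaw":1}]'
cat > s.py <<'E'
from station import robot
import numpy as np
s=robot.read_state();q=s['orientation'];print(s['q'][5].round(3),s['wrist_torque'].round(3),s['force'].round(2),s['tool_pos'].round(2),'yaw',(2*np.arctan2(q[2],q[1])).round(4),s['grasp_force'].round(1),s['t'])
E
python3 s.py
python3 -m handwheel '[{"x":0,"y":0,"z":-1,"rx":0,"ry":0,"rz":0,"jaw":1},{"x":0,"y":0,"z":-2,"rx":0,"ry":0,"rz":0,"jaw":1},{"x":0,"y":0,"z":-2,"rx":0,"ry":0,"rz":0,"jaw":1}]'; python3 s.py
```

```text
t: 4.92
tool_pos: [502.6, -215.8, 134.8]
orientation: [0.0, 0.24, 0.971, 0.0]
force: [0.9, 0.8, -1.3]
opening: 0.156
grasp_force: 39.8
t: 5.17
tool_pos: [502.5, -215.8, 135.2]
orientation: [-0.0, 0.24, 0.971, 0.0]
force: [4.7, -1.0, -16.5]
opening: 0.154
grasp_force: 39.8Traceback (most recent call last):
  File "s.py", line 3, in <module>
    s=robot.read_state();q=s['orientation'];print(s['q'][5].round(3),s['wrist_torque'].round(3),s['force'].round(2),s['tool_pos'].round(2),'yaw',(2*np.arctan2(q[2],q[1])).round(4),s['grasp_force'].round(1),s['t'])
                                                                                                                                                                                    ^^^^^^^^^^^^^^^^^^^^^^
AttributeError: 'float' object has no attribute 'round'
Traceback (most recent call last):
  File "s.py", line 3, in <module>
    s=robot.read_state();q=s['orientation'];print(s['q'][5].round(3),s['wrist_torque'].round(3),s['force'].round(2),s['tool_pos'].round(2),'yaw',(2*np.arctan2(q[2],q[1])).round(4),s['grasp_force'].round(1),s['t'])
                                                                                                                                                                                    ^^^^^^^^^^^^^^^^^^^^^^
AttributeError: 'float' object has no attribute 'round'
```

The thread holds: 16.5 N at a 2 mm pull. I'll keep this light upward bias and turn on step by step; when the thread lets go, the force will fall and z will rise.

```bash
sed -i "s/s\['grasp_force'\].round(1)/s['grasp_force']/" s.py; python3 -m handwheel '[{"x":0,"y":0,"z":0,"rx":0,"ry":0,"rz":0.05,"jaw":1},{"x":0,"y":0,"z":0,"rx":0,"ry":0,"rz":0.1,"jaw":1},{"x":0,"y":0,"z":0,"rx":0,"ry":0,"rz":0.1,"jaw":1},{"x":0,"y":0,"z":0,"rx":0,"ry":0,"rz":0.1,"jaw":1}]'; python3 s.py
```

```text
t: 5.5
tool_pos: [502.2, -215.8, 135.5]
orientation: [-0.001, 0.288, 0.958, 0.0]
force: [3.5, -1.3, -19.8]
opening: 0.156
grasp_force: 39.8
-1.597 [-0.321 -0.804 -0.194] [  3.48  -1.27 -19.84] [ 502.23 -215.78  135.45] yaw 2.5577 39.82508677057922 5.5
```

```bash
python3 -m handwheel '[{"x":0,"y":0,"z":-0.1,"rx":0,"ry":0,"rz":0.05,"jaw":1},{"x":0,"y":0,"z":-0.2,"rx":0,"ry":0,"rz":0.1,"jaw":1},{"x":0,"y":0,"z":-0.2,"rx":0,"ry":0,"rz":0.1,"jaw":1},{"x":0,"y":0,"z":-0.2,"rx":0,"ry":0,"rz":0.1,"jaw":1}]'; python3 s.py
```

```text
t: 5.83
tool_pos: [502.0, -215.7, 135.8]
orientation: [-0.001, 0.335, 0.942, 0.0]
force: [4.0, -1.3, -24.5]
opening: 0.157
grasp_force: 39.8
-1.498 [-0.452 -0.778 -0.137] [  3.97  -1.31 -24.53] [ 502.03 -215.7   135.76] yaw 2.4583 39.82337571680546 5.8333
```

```bash
python3 -m handwheel '[{"x":0,"y":0,"z":0.6,"rx":0,"ry":0,"rz":0.05,"jaw":1},{"x":0,"y":0,"z":0.6,"rx":0,"ry":0,"rz":0.1,"jaw":1},{"x":0,"y":0,"z":0.6,"rx":0,"ry":0,"rz":0.1,"jaw":1},{"x":0,"y":0,"z":0.6,"rx":0,"ry":0,"rz":0.1,"jaw":1}]'; python3 s.py
```

```text
t: 6.17
tool_pos: [502.3, -215.1, 135.9]
orientation: [-0.001, 0.382, 0.924, 0.001]
force: [4.8, 0.6, -21.9]
opening: 0.156
grasp_force: 39.8
-1.398 [ 0.123 -0.957 -0.138] [  4.82   0.65 -21.88] [ 502.25 -215.13  135.91] yaw 2.3581 39.825537940487266 6.1667
```

```bash
python3 -m handwheel '[{"x":0,"y":0,"z":0,"rx":0,"ry":0,"rz":0.05,"jaw":1},{"x":0,"y":0,"z":0,"rx":0,"ry":0,"rz":0.1,"jaw":1},{"x":0,"y":0,"z":0,"rx":0,"ry":0,"rz":0.1,"jaw":1},{"x":0,"y":0,"z":0,"rx":0,"ry":0,"rz":0.1,"jaw":1}]'; python3 s.py
```

```text
t: 6.5
tool_pos: [502.5, -214.7, 136.1]
orientation: [-0.001, 0.428, 0.904, 0.001]
force: [5.4, 2.3, -21.4]
opening: 0.159
grasp_force: 39.9
-1.298 [ 0.427 -0.969 -0.061] [  5.4    2.32 -21.35] [ 502.47 -214.68  136.12] yaw 2.2576 39.88486407324672 6.5
```

```bash
python3 -m handwheel '[{"x":0,"y":0,"z":0.2,"rx":0,"ry":0,"rz":0.05,"jaw":1},{"x":0,"y":0,"z":0.4,"rx":0,"ry":0,"rz":0.1,"jaw":1},{"x":0,"y":0,"z":0.4,"rx":0,"ry":0,"rz":0.1,"jaw":1},{"x":0,"y":0,"z":0.4,"rx":0,"ry":0,"rz":0.1,"jaw":1}]'; python3 s.py
```

```text
t: 6.83
tool_pos: [502.8, -214.3, 136.3]
orientation: [-0.0, 0.472, 0.881, 0.001]
force: [5.5, 3.3, -16.8]
opening: 0.156
grasp_force: 39.9
-1.198 [ 0.66  -1.024 -0.022] [  5.5    3.35 -16.75] [ 502.76 -214.35  136.26] yaw 2.1576 39.891510237939656 6.8333
```

```bash
python3 -m handwheel '[{"x":0,"y":0,"z":0,"rx":0,"ry":0,"rz":0,"jaw":1},{"x":0,"y":0,"z":0,"rx":0,"ry":0,"rz":0,"jaw":1}]'; python3 s.py
```

```text
t: 7.0
tool_pos: [502.8, -214.3, 136.3]
orientation: [-0.0, 0.472, 0.881, 0.001]
force: [5.8, 4.1, -16.9]
opening: 0.161
grasp_force: 39.9
-1.198 [ 0.659 -1.074 -0.067] [  5.85   4.11 -16.92] [ 502.78 -214.33  136.25] yaw 2.1576 39.891218156553805 7.0
```

```bash
python3 -m handwheel '[{"x":0,"y":0,"z":0,"rx":0,"ry":0,"rz":0.05,"jaw":1},{"x":0,"y":0,"z":0,"rx":0,"ry":0,"rz":0.1,"jaw":1},{"x":0,"y":0,"z":0,"rx":0,"ry":0,"rz":0.1,"jaw":1}]'; python3 s.py
```

```text
t: 7.25
tool_pos: [503.2, -214.0, 136.4]
orientation: [-0.0, 0.516, 0.856, 0.002]
force: [7.1, 3.9, -15.7]
opening: 0.157
grasp_force: 39.9
-1.097 [ 0.861 -1.223 -0.083] [  7.09   3.86 -15.75] [ 503.17 -214.03  136.4 ] yaw 2.0563 39.90307279396802 7.25
```

```bash
python3 -m handwheel '[{"x":0,"y":0,"z":-0.2,"rx":0,"ry":0,"rz":0.05,"jaw":1},{"x":0,"y":0,"z":-0.2,"rx":0,"ry":0,"rz":0.1,"jaw":1},{"x":0,"y":0,"z":-0.2,"rx":0,"ry":0,"rz":0.1,"jaw":1}]'; python3 s.py
```

```text
t: 7.5
tool_pos: [503.6, -213.9, 136.6]
orientation: [0.0, 0.559, 0.829, 0.002]
force: [7.8, 5.3, -16.6]
opening: 0.16
grasp_force: 39.9
-0.997 [ 1.045 -1.425 -0.091] [  7.79   5.31 -16.6 ] [ 503.58 -213.89  136.64] yaw 1.9559 39.908851948566735 7.5
```

```bash
python3 -m handwheel '[{"x":0,"y":0.5,"z":-0.1,"rx":0,"ry":0,"rz":0.05,"jaw":1},{"x":0,"y":1,"z":-0.2,"rx":0,"ry":0,"rz":0.1,"jaw":1},{"x":0,"y":1,"z":-0.2,"rx":0,"ry":0,"rz":0.1,"jaw":1}]'; python3 s.py
```

```text
t: 7.75
tool_pos: [504.1, -213.7, 136.9]
orientation: [-0.0, 0.599, 0.801, 0.002]
force: [5.8, 4.5, -16.3]
opening: 0.156
grasp_force: 39.9
-0.895 [ 0.812 -1.182 -0.068] [  5.75   4.48 -16.32] [ 504.14 -213.66  136.85] yaw 1.8564 39.90335350390524 7.75
```

```bash
python3 -m handwheel '[{"x":0,"y":0.2,"z":-0.1,"rx":0,"ry":0,"rz":0.05,"jaw":1},{"x":0,"y":0.4,"z":-0.2,"rx":0,"ry":0,"rz":0.1,"jaw":1},{"x":0,"y":0.4,"z":-0.2,"rx":0,"ry":0,"rz":0.1,"jaw":1}]'; python3 s.py
```

```text
t: 8.0
tool_pos: [504.6, -213.5, 137.0]
orientation: [-0.0, 0.639, 0.77, 0.002]
force: [8.1, 5.2, -16.8]
opening: 0.158
grasp_force: 39.9
-0.795 [ 0.894 -1.264 -0.013] [  8.08   5.25 -16.81] [ 504.58 -213.48  137.05] yaw 1.7562 39.903717963024974 8.0
```

```bash
python3 -m handwheel '[{"x":0.2,"y":0.5,"z":-0.1,"rx":0,"ry":0,"rz":0.05,"jaw":1},{"x":0.4,"y":1,"z":-0.2,"rx":0,"ry":0,"rz":0.1,"jaw":1},{"x":0.4,"y":1,"z":-0.2,"rx":0,"ry":0,"rz":0.1,"jaw":1}]'; python3 s.py
```

```text
t: 8.25
tool_pos: [505.2, -213.3, 137.3]
orientation: [-0.0, 0.676, 0.737, 0.001]
force: [5.1, 5.0, -15.2]
opening: 0.158
grasp_force: 39.9
-0.693 [ 0.652 -1.001 -0.044] [  5.07   4.96 -15.21] [ 505.21 -213.26  137.26] yaw 1.6566 39.894174174405634 8.25
```

```bash
python3 -m handwheel '[{"x":0.2,"y":0.4,"z":-0.1,"rx":0,"ry":0,"rz":0.05,"jaw":1},{"x":0.3,"y":0.8,"z":-0.2,"rx":0,"ry":0,"rz":0.1,"jaw":1},{"x":0.3,"y":0.8,"z":-0.2,"rx":0,"ry":0,"rz":0.1,"jaw":1}]'; python3 s.py
```

```text
t: 8.5
tool_pos: [505.8, -213.1, 137.4]
orientation: [-0.001, 0.712, 0.702, 0.001]
force: [5.4, 4.4, -16.7]
opening: 0.158
grasp_force: 39.9
-0.591 [ 0.543 -0.964 -0.006] [  5.38   4.39 -16.67] [ 505.79 -213.12  137.45] yaw 1.5566 39.90454218350351 8.5
```

```bash
python3 -m handwheel '[{"x":0.2,"y":0.4,"z":-0.1,"rx":0,"ry":0,"rz":0.05,"jaw":1},{"x":0.4,"y":0.8,"z":-0.2,"rx":0,"ry":0,"rz":0.1,"jaw":1},{"x":0.4,"y":0.8,"z":-0.2,"rx":0,"ry":0,"rz":0.1,"jaw":1}]'; python3 s.py
```

```text
t: 8.75
tool_pos: [506.5, -213.1, 137.9]
orientation: [-0.0, 0.746, 0.666, 0.001]
force: [4.1, 2.7, -14.2]
opening: 0.164
grasp_force: 39.9
-0.49 [ 0.521 -0.818 -0.038] [  4.05   2.75 -14.17] [ 506.51 -213.06  137.85] yaw 1.457 39.90072482731193 8.75
```

```bash
python3 -m handwheel '[{"x":0.2,"y":0.4,"z":-0.1,"rx":0,"ry":0,"rz":0.05,"jaw":1},{"x":0.4,"y":0.7,"z":-0.2,"rx":0,"ry":0,"rz":0.1,"jaw":1},{"x":0.4,"y":0.7,"z":-0.2,"rx":0,"ry":0,"rz":0.1,"jaw":1}]'; python3 s.py
```

```text
t: 9.0
tool_pos: [507.9, -214.2, 139.5]
orientation: [0.001, 0.778, 0.628, 0.0]
force: [2.3, 1.2, -3.1]
opening: 0.162
grasp_force: 39.9
-0.389 [ 0.25  -0.417 -0.07 ] [ 2.29  1.17 -3.07] [ 507.87 -214.23  139.51] yaw 1.358 39.889413923956454 9.0
```

The pull fell to 3 N and the nut popped up 1.7 mm, so the thread has let go. Lifting straight up, carefully at first.

```bash
python3 -m handwheel '[{"x":0,"y":0,"z":-1,"rx":0,"ry":0,"rz":0,"jaw":1},{"x":0,"y":0,"z":-2,"rx":0,"ry":0,"rz":0,"jaw":1},{"x":0,"y":0,"z":-3,"rx":0,"ry":0,"rz":0,"jaw":1},{"x":0,"y":0,"z":-3,"rx":0,"ry":0,"rz":0,"jaw":1}]'; python3 s.py
```

```text
t: 9.33
tool_pos: [508.2, -214.4, 141.3]
orientation: [0.001, 0.779, 0.628, 0.001]
force: [4.2, 1.2, -3.3]
opening: 0.156
grasp_force: 39.9
-0.389 [ 0.199 -0.787 -0.222] [ 4.15  1.21 -3.26] [ 508.18 -214.36  141.3 ] yaw 1.3569 39.89528751466423 9.3333
```

```bash
python3 -m handwheel '[{"x":0,"y":0,"z":-3,"rx":0,"ry":0,"rz":0,"jaw":1},{"x":0,"y":0,"z":-6,"rx":0,"ry":0,"rz":0,"jaw":1},{"x":0,"y":0,"z":-9,"rx":0,"ry":0,"rz":0,"jaw":1},{"x":0,"y":0,"z":-12,"rx":0,"ry":0,"rz":0,"jaw":1}]'; python3 s.py
```

```text
t: 9.67
tool_pos: [506.3, -213.8, 153.1]
orientation: [-0.0, 0.778, 0.628, -0.001]
force: [-0.2, 0.0, -1.4]
opening: 0.156
grasp_force: 39.9
-0.389 [-0.112  0.077  0.025] [-0.23  0.01 -1.43] [ 506.32 -213.85  153.14] yaw 1.3575 39.89681540988386 9.6667
```

The nut is off. Lift clear, then traverse to the tray.

```bash
python3 -m handwheel '[{"x":0,"y":0,"z":-20,"rx":0,"ry":0,"rz":0,"jaw":1},{"x":0,"y":0,"z":-40,"rx":0,"ry":0,"rz":0,"jaw":1},{"x":0,"y":0,"z":-60,"rx":0,"ry":0,"rz":0,"jaw":1},{"x":0,"y":0,"z":-75,"rx":0,"ry":0,"rz":0,"jaw":1},{"x":20,"y":-5,"z":-75,"rx":0,"ry":0,"rz":0,"jaw":1},{"x":50,"y":-12,"z":-75,"rx":0,"ry":0,"rz":0,"jaw":1},{"x":80,"y":-19,"z":-75,"rx":0,"ry":0,"rz":0,"jaw":1},{"x":110,"y":-27,"z":-75,"rx":0,"ry":0,"rz":0,"jaw":1}]'
python3 -m handwheel '[{"x":30,"y":-7,"z":0,"rx":0,"ry":0,"rz":0,"jaw":1},{"x":60,"y":-15,"z":0,"rx":0,"ry":0,"rz":0,"jaw":1},{"x":90,"y":-22,"z":0,"rx":0,"ry":0,"rz":0,"jaw":1},{"x":120,"y":-29,"z":0,"rx":0,"ry":0,"rz":0,"jaw":1},{"x":150,"y":-37,"z":0,"rx":0,"ry":0,"rz":0,"jaw":1},{"x":180,"y":-44,"z":0,"rx":0,"ry":0,"rz":0,"jaw":1},{"x":210,"y":-51,"z":0,"rx":0,"ry":0,"rz":0,"jaw":1},{"x":240,"y":-59,"z":0,"rx":0,"ry":0,"rz":0,"jaw":1}]'
python3 -m handwheel '[{"x":12,"y":-3,"z":0,"rx":0,"ry":0,"rz":0,"jaw":1},{"x":21,"y":-5,"z":0,"rx":0,"ry":0,"rz":0,"jaw":1},{"x":21,"y":-5,"z":0,"rx":0,"ry":0,"rz":0,"jaw":1},{"x":21,"y":-5,"z":0,"rx":0,"ry":0,"rz":0,"jaw":1},{"x":21,"y":-5,"z":0,"rx":0,"ry":0,"rz":0,"jaw":1},{"x":21,"y":-5,"z":0,"rx":0,"ry":0,"rz":0,"jaw":1}]'; python3 s.py
python3 - <<'E'
from h import *
a=read_camera("wrist")[:,:,::-1]; b=read_camera("scene")[:,:,::-1]
cv2.imwrite("pics/p1.png",np.hstack([cv2.resize(a,(400,300)),cv2.resize(b[140:440,200:600],(400,300))]))
E
```

```text
t: 10.33
tool_pos: [503.3, -99.8, 227.9]
orientation: [-0.0, 0.779, 0.627, -0.0]
force: [0.2, 0.4, -1.6]
opening: 0.155
grasp_force: 39.9
t: 11.0
tool_pos: [496.7, 147.6, 227.9]
orientation: [0.0, 0.778, 0.628, -0.0]
force: [0.0, -0.6, -2.0]
opening: 0.159
grasp_force: 39.9
t: 11.5
tool_pos: [497.1, 166.7, 227.4]
orientation: [0.0, 0.779, 0.627, -0.0]
force: [-0.1, 0.5, -2.1]
opening: 0.156
grasp_force: 39.9
0.326 [-0.037  0.014  0.003] [-0.07  0.45 -2.07] [497.09 166.67 227.38] yaw 1.3551 39.89682113751769 11.5
```

View pics/p1.png

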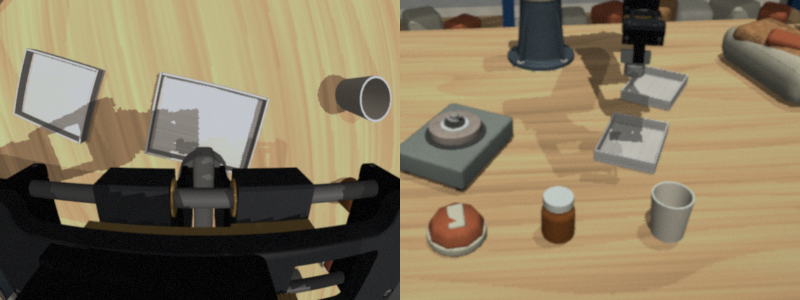

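The wrist view (left) shows the nut held between the pads, with the target tray ahead of it at about (205,124) in this half-size view. The bystanders haven't moved. I'm checking the tray centre before lowering.

```bash
python3 - <<'E'
from h import *
P=[at("wrist",1.6*x,1.6*y,28) for x,y in ((163,72),(267,97),(245,172),(148,153))]
print(P,np.mean(P,0))
print(at("scene",200+632,140+143,28)if 0 else at("scene",200+232,140+143,15))
E
python3 -m handwheel '[{"x":0,"y":0,"z":30,"rx":0,"ry":0,"rz":0,"jaw":1},{"x":0,"y":0,"z":60,"rx":0,"ry":0,"rz":0,"jaw":1},{"x":0,"y":0,"z":90,"rx":0,"ry":0,"rz":0,"jaw":1},{"x":0,"y":0,"z":110,"rx":0,"ry":0,"rz":0,"jaw":1},{"x":0,"y":0,"z":120,"rx":0,"ry":0,"rz":0,"jaw":1},{"x":0,"y":0,"z":120,"rx":0,"ry":0,"rz":0,"jaw":1}]'; python3 s.py
```

```text
[array([457.7, 267.7,  28. ]), array([601.9, 198.8,  28. ]), array([547.8,  87.5,  28. ]), array([403.5, 151.9,  28. ])] [502.725 176.475  28.   ]
[514.9 169.4  15. ]
t: 12.1
tool_pos: [495.7, 167.3, 105.4]
orientation: [-0.001, 0.779, 0.627, -0.002]
force: [-0.4, 0.1, -0.6]
opening: 0.156
grasp_force: 39.9
0.327 [-0.032  0.048 -0.039] [-0.41  0.12 -0.64] [495.69 167.28 105.38] yaw 1.3559 39.89675089716911 12.1
```

```bash
python3 -m handwheel '[{"x":2,"y":2,"z":10,"rx":0,"ry":0,"rz":0,"jaw":1},{"x":5,"y":3,"z":25,"rx":0,"ry":0,"rz":0,"jaw":1},{"x":5,"y":3,"z":38,"rx":0,"ry":0,"rz":0,"jaw":1},{"x":5,"y":3,"z":44,"rx":0,"ry":0,"rz":0,"jaw":1},{"x":5,"y":3,"z":46,"rx":0,"ry":0,"rz":0,"jaw":1},{"x":5,"y":3,"z":46,"rx":0,"ry":0,"rz":0,"jaw":1}]'
python3 -m handwheel '[{"x":0,"y":0,"z":1,"rx":0,"ry":0,"rz":0,"jaw":1},{"x":0,"y":0,"z":2,"rx":0,"ry":0,"rz":0,"jaw":1},{"x":0,"y":0,"z":3,"rx":0,"ry":0,"rz":0,"jaw":1},{"x":0,"y":0,"z":4,"rx":0,"ry":0,"rz":0,"jaw":1},{"x":0,"y":0,"z":5,"rx":0,"ry":0,"rz":0,"jaw":1},{"x":0,"y":0,"z":5,"rx":0,"ry":0,"rz":0,"jaw":1}]'; python3 s.py
```

```text
t: 12.6
tool_pos: [501.4, 172.3, 61.7]
orientation: [0.0, 0.779, 0.628, 0.0]
force: [0.3, -0.5, -2.4]
opening: 0.155
grasp_force: 39.9
t: 13.1
tool_pos: [500.9, 172.3, 56.4]
orientation: [0.0, 0.779, 0.628, -0.0]
force: [-0.5, 0.4, -2.2]
opening: 0.158
grasp_force: 39.9
0.334 [-0.118  0.081 -0.026] [-0.49  0.41 -2.21] [500.9  172.26  56.38] yaw 1.3568 39.896792359650135 13.1
```

```bash
python3 -m handwheel '[{"x":0,"y":0,"z":0.7,"rx":0,"ry":0,"rz":0,"jaw":1},{"x":0,"y":0,"z":1.4,"rx":0,"ry":0,"rz":0,"jaw":1},{"x":0,"y":0,"z":2,"rx":0,"ry":0,"rz":0,"jaw":1},{"x":0,"y":0,"z":2,"rx":0,"ry":0,"rz":0,"jaw":1}]'; python3 s.py
```

```text
t: 13.43
tool_pos: [500.8, 172.3, 54.2]
orientation: [-0.0, 0.779, 0.628, -0.0]
force: [0.1, 0.5, -2.4]
opening: 0.158
grasp_force: 39.9
0.334 [-0.127  0.051 -0.024] [ 0.07  0.45 -2.36] [500.83 172.27  54.24] yaw 1.3569 39.89689836278558 13.4333
```

```bash
python3 -m handwheel '[{"x":0,"y":0,"z":0.5,"rx":0,"ry":0,"rz":0,"jaw":1},{"x":0,"y":0,"z":1,"rx":0,"ry":0,"rz":0,"jaw":1},{"x":0,"y":0,"z":1.5,"rx":0,"ry":0,"rz":0,"jaw":1},{"x":0,"y":0,"z":1.5,"rx":0,"ry":0,"rz":0,"jaw":1}]'; python3 s.py
```

```text
t: 13.77
tool_pos: [500.9, 172.3, 52.8]
orientation: [-0.0, 0.779, 0.628, -0.0]
force: [-0.4, -0.3, -1.5]
opening: 0.155
grasp_force: 39.9
0.334 [-0.073  0.089 -0.023] [-0.43 -0.27 -1.54] [500.86 172.28  52.8 ] yaw 1.3568 39.89694700576365 13.7667
```

```bash
python3 -m handwheel '[{"x":0,"y":0,"z":0.4,"rx":0,"ry":0,"rz":0,"jaw":1},{"x":0,"y":0,"z":0.8,"rx":0,"ry":0,"rz":0,"jaw":1},{"x":0,"y":0,"z":1,"rx":0,"ry":0,"rz":0,"jaw":1},{"x":0,"y":0,"z":1,"rx":0,"ry":0,"rz":0,"jaw":1}]'; python3 s.py
```

```text
t: 14.1
tool_pos: [500.9, 172.3, 52.1]
orientation: [0.0, 0.779, 0.628, 0.0]
force: [0.0, -1.0, -0.2]
opening: 0.159
grasp_force: 39.9
0.334 [-0.067  0.138  0.052] [ 0.04 -1.01 -0.19] [500.95 172.29  52.09] yaw 1.3569 39.89678149111569 14.1
```

```bash
python3 -m handwheel '[{"x":0,"y":0,"z":0.4,"rx":0,"ry":0,"rz":0,"jaw":1},{"x":0,"y":0,"z":0.8,"rx":0,"ry":0,"rz":0,"jaw":1},{"x":0,"y":0,"z":0.8,"rx":0,"ry":0,"rz":0,"jaw":1}]'; python3 s.py
```

```text
t: 14.35
tool_pos: [501.0, 172.3, 52.1]
orientation: [0.0, 0.779, 0.628, 0.0]
force: [-1.2, 0.5, 7.5]
opening: 0.159
grasp_force: 39.9
0.334 [-0.179  0.356  0.023] [-1.17  0.51  7.48] [500.97 172.29  52.07] yaw 1.3569 39.89639570005238 14.35
```

The nut is standing on the tray floor (7.5 N). Release.

```bash
python3 -m handwheel '[{"x":0,"y":0,"z":-0.5,"rx":0,"ry":0,"rz":0,"jaw":0.8},{"x":0,"y":0,"z":-0.5,"rx":0,"ry":0,"rz":0,"jaw":0.7},{"x":0,"y":0,"z":-0.5,"rx":0,"ry":0,"rz":0,"jaw":0.5},{"x":0,"y":0,"z":-0.5,"rx":0,"ry":0,"rz":0,"jaw":0.5},{"x":0,"y":0,"z":-0.5,"rx":0,"ry":0,"rz":0,"jaw":0.5},{"x":0,"y":0,"z":-0.5,"rx":0,"ry":0,"rz":0,"jaw":0.5}]'
python3 -m handwheel '[{"x":0,"y":0,"z":-10,"rx":0,"ry":0,"rz":0,"jaw":0.5},{"x":0,"y":0,"z":-30,"rx":0,"ry":0,"rz":0,"jaw":0.5},{"x":0,"y":0,"z":-60,"rx":0,"ry":0,"rz":0,"jaw":0.5},{"x":0,"y":0,"z":-90,"rx":0,"ry":0,"rz":0,"jaw":0.5},{"x":0,"y":0,"z":-120,"rx":0,"ry":0,"rz":0,"jaw":0.5},{"x":0,"y":0,"z":-150,"rx":0,"ry":0,"rz":0,"jaw":0.5},{"x":0,"y":0,"z":-150,"rx":0,"ry":0,"rz":0,"jaw":0.5},{"x":0,"y":0,"z":-150,"rx":0,"ry":0,"rz":0,"jaw":0.5}]'
python3 - <<'E'
from h import *
a=read_camera("wrist")[:,:,::-1]; b=read_camera("scene")[:,:,::-1]
cv2.imwrite("pics/p2.png",np.hstack([cv2.resize(a,(400,300)),cv2.resize(b[140:440,200:600],(400,300))]))
E
```

```text
t: 14.85
tool_pos: [500.9, 172.3, 51.5]
orientation: [-0.0, 0.779, 0.628, -0.0]
force: [-1.4, 0.6, -0.7]
opening: 0.466
grasp_force: 0.0
t: 15.52
tool_pos: [502.1, 172.5, 204.1]
orientation: [0.001, 0.779, 0.628, 0.002]
force: [0.1, 0.3, -1.1]
opening: 0.499
grasp_force: 0.0
```

View pics/p2.png

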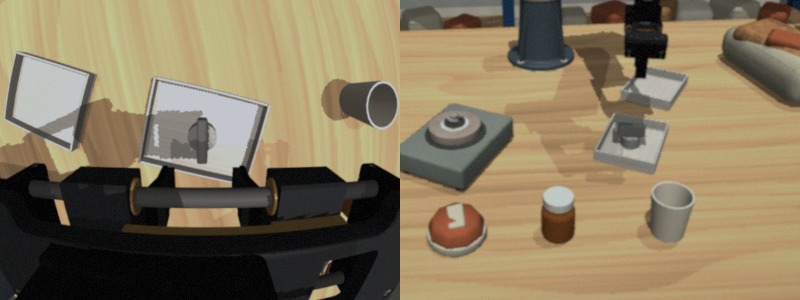

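The nut stands upright near the middle of the right tray, at half-size (202,137) in the wrist view and (630,133) in the scene view. The bystanders are undisturbed and the gripper is clear.

```bash
python3 -c "
from station import workorder
print(workorder.close_job())"
```

```text
the job is handed in; nothing more can be done
None
```

The nut came free after about 1.4 rad clockwise, was lifted off the spindle, and now stands upright near the middle of the parts tray; the lump, jar and cup look undisturbed, and the job was handed in at about 16 s (no verdict was returned).

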